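Die change-over at the crimping bench: air off, dies out, air on

TASK

Shut the red air-supply valve and then open the yellow bleed valve, each handle turned to its stop (crosswise to the pipe is shut, in line is open). With the valves so, take every blue die cassette out of the white rack (each heel is caught under a steel keeper: tilt the front up over the yellow lip and draw it out) and stand them all upright on the floor of the grey tray, not stacked. Then shut the bleed valve, and only after that open the red supply valve fully again; leave the oil bottle, spool and screwdriver where they are.

Things in the scene. Friction and masses are not known exactly. Their poses are not given: they have to be found in the camera images.
- supply (a joint): red-handled quarter-turn ball valve, the air supply, rad: 0 = shut (handle crosswise to the pipe, hard stop), 1.571 = fully open (handle along the pipe, hard stop). Opening turns it clockwise seen from above, about an upright axis. Starts open or nearly so; stays where it is left; dry friction of about 0.35 N m
- bleed (a joint): yellow-handled quarter-turn ball valve, the bleed, rad: 0 = shut (handle crosswise to the pipe, hard stop), 1.571 = fully open (handle along the pipe, hard stop). Opening turns it counter-clockwise seen from above. Starts shut or nearly so; stays where it is left; dry friction of about 0.35 N m
- supply_pivot (a point): point on the supply valve's upright axis, at mid height of the handle, 96 mm above the bench. It does not turn; its x axis runs along the pipe, from this valve to the bleed valve 110 mm further on. Open, the handle points along -x of this frame; shut, along -y. The fixed pipe under the handles is 20 mm thick, its top 58 mm above the bench (brass valve bodies to 65 mm)
- supply_grip (a point): point on the centre line of the red handle, 70 mm from its axis; turns with it. The handle is a straight level bar, 16 mm wide and 16 mm high, reaching 97 mm from the axis on this side and 16 mm on the other
- bleed_pivot (a point): point on the bleed valve's upright axis, at mid height of the handle, 96 mm above the bench; does not turn, axes as for supply_pivot. Open, the handle points along +x of this frame; shut, along -y
- bleed_grip (a point): point on the centre line of the yellow handle, 70 mm from its axis; turns with it. Same bar as the red one
- rack: fixed white rack, 150 x 262 mm, with three docks along its y axis at y = -85, 0, +85 mm (one may be empty); each bay is 72 mm wide between grey dividers 12 mm high. Origin: underside, under the middle dock; x points from the open front to the back. Dock floor at z = 10 mm. A cassette stands with its origin at about x = 0 in the rack frame
- rack_lip (a point): middle of the top edge of the yellow front lip, 52 mm in front of the rack's origin; the lip is 6 mm thick, runs the rack's whole width and rises 18 mm above the dock floor, 4 mm in front of the cassettes' blocks
- rack_keeper (a point): middle of the front lower edge of the steel keeper plate, 53 mm behind the rack's origin, 16 mm above the dock floor; the plate overhangs the heels by 12 mm, with a wall 7 mm behind them (44 mm high). No straight lift or level slide frees a cassette; with its front raised 15 to 20 degrees about the heel's end it can be drawn out to the front, and is clear of the keeper after 20 mm
- cassette_a: die cassette, 0.45 kg, one of 2 or 3 alike (may be absent). Blue block 90 (x) x 60 (y) x 40 high; steel heel tongue 44 wide, 10 high, at floor level, reaching to x = +65. Black grip fin with orange top edge amid the block, 44 long (x), 14 thick (y), 40 to 87 above the underside: pinch its thickness. Origin: centre of the block's underside, z up. Starts in a dock, axes as the rack's
- cassette_b: die cassette, 0.45 kg, one of 2 or 3 alike (may be absent). Blue block 90 (x) x 60 (y) x 40 high; steel heel tongue 44 wide, 10 high, at floor level, reaching to x = +65. Black grip fin with orange top edge amid the block, 44 long (x), 14 thick (y), 40 to 87 above the underside: pinch its thickness. Origin: centre of the block's underside, z up. Starts in a dock, axes as the rack's
- cassette_c: die cassette, 0.45 kg, one of 2 or 3 alike (may be absent). Blue block 90 (x) x 60 (y) x 40 high; steel heel tongue 44 wide, 10 high, at floor level, reaching to x = +65. Black grip fin with orange top edge amid the block, 44 long (x), 14 thick (y), 40 to 87 above the underside: pinch its thickness. Origin: centre of the block's underside, z up. Starts in a dock, axes as the rack's
- tray: loose grey open tray, 290 (x) x 160 (y) x 35 mm high outside, walls and floor 5 mm, 1.2 kg. Origin: centre of its underside. Has room for three cassettes side by side along x with their lengths along its y axis, about 90 mm apart. May get knocked aside a few centimetres
- oil_bottle: bystander: oil bottle 48 mm across, 120 mm high, origin under its centre
- spool: bystander: orange spool 90 mm across, 60 mm high, origin under its centre
- screwdriver: bystander: screwdriver lying on the bench, origin under its middle
Things that resemble listed ones, but are neither listed nor needed, are in the scene too. Leave any brown, green or turquoise look-alike of the cassette_a alone.

How it is judged (in metres and radians):
On the way, in this order (a step that is already met when the one before it is completed fails the run):
1. the supply is shut, with the bleed not yet open and every cassette still in its dock (value of joint supply below 0.09 rad and value of joint bleed below 0.4 rad and distance of each of cassette_a, cassette_b, cassette_c from where it was at the start of the episode below 0.03 m), for 0.2 s.
2. the bleed is open, the supply shut, every cassette still in its dock (value of joint supply below 0.09 rad and value of joint bleed above 1.48 rad and distance of each of cassette_a, cassette_b, cassette_c from where it was at the start of the episode below 0.03 m), for 0.2 s.
3. with the supply shut and the bleed open, every cassette stands upright in the tray, released (value of joint supply below 0.09 rad and value of joint bleed above 1.48 rad and x of cassette_a in the frame of tray between -0.125 and 0.125 m and y of cassette_a in the frame of tray between -0.06 and 0.06 m and z of each of cassette_a, cassette_b, cassette_c in the frame of tray below 0.012 m and angle between each of cassette_a, cassette_b, cassette_c's own z axis and vertical below 0.12 rad and linear speed of each of cassette_a, cassette_b, cassette_c below 0.03 m/s and contact force between the fingers and cassette_a below 0.5 N and x of cassette_b in the frame of tray between -0.125 and 0.125 m and y of cassette_b in the frame of tray between -0.06 and 0.06 m and contact force between the fingers and cassette_b below 0.5 N and x of cassette_c in the frame of tray between -0.125 and 0.125 m and y of cassette_c in the frame of tray between -0.06 and 0.06 m and contact force between the fingers and cassette_c below 0.5 N), for 0.2 s.
4. the bleed is shut again before the supply is opened (value of joint each of supply, bleed below 0.09 rad), for 0.2 s.
At the end, for the whole second after the job is handed in: the supply valve is open and the bleed valve shut, each within 5 degrees of its stop; every cassette present stands upright (within 7 degrees) on the tray's floor, inside its walls, released and at rest; the tray lies flat (value of joint supply above 1.48 rad and value of joint bleed below 0.09 rad and x of cassette_a in the frame of tray between -0.125 and 0.125 m and y of cassette_a in the frame of tray between -0.06 and 0.06 m and z of each of cassette_a, cassette_b, cassette_c in the frame of tray below 0.012 m and angle between each of cassette_a, cassette_b, cassette_c's own z axis and vertical below 0.12 rad and linear speed of each of cassette_a, cassette_b, cassette_c, tray below 0.03 m/s and contact force between the fingers and cassette_a below 0.5 N and x of cassette_b in the frame of tray between -0.125 and 0.125 m and y of cassette_b in the frame of tray between -0.06 and 0.06 m and contact force between the fingers and cassette_b below 0.5 N and x of cassette_c in the frame of tray between -0.125 and 0.125 m and y of cassette_c in the frame of tray between -0.06 and 0.06 m and contact force between the fingers and cassette_c below 0.5 N and angle between tray's own z axis and vertical below 0.1 rad); the robot touches nothing.
It fails at once if the oil bottle, spool or screwdriver is moved by more than 30 mm (distance of any of oil_bottle, spool, screwdriver from where it was at the start of the episode above 0.03 m).
It fails at once if the supply is on while a cassette is between rack and tray (value of joint supply above 0.4 rad and not (distance of each of cassette_a, cassette_b, cassette_c from where it was at the start of the episode below 0.03 m) and not (z of each of cassette_a, cassette_b, cassette_c in the frame of tray below 0.03 m)).
Of cassette_a, cassette_b, cassette_c only 2 to 3 are there at a start; the rules pass over those that are not, and their reading is None.
At some moment in a run one of tray may be knocked a few centimetres aside while the robot is not near it.
It also fails if it takes over 208 s, if anything falls off the work surface, if the arm or the gripper's body presses on something with over 40 N, if the wrist force passes 120 N, or if a joint passes its speed limit or range.

ROBOT

A 6-joint arm with a two-finger parallel gripper is mounted at the origin on the work surface. World frame = base frame: x ahead of the robot, y to its left, z up, the work surface at z = 0. Lengths are in mm, angles in rad, forces in N, time in s.
With the tool pointing down it reaches from about 400 to 825 mm from the base axis. Payload 7 kg.
Tool frame: the origin (TCP) lies at the very end of the fingers, on their centre line; the grasp point (between the pads) lies 19 mm behind it; z points along the fingers, y is the line along which they close (so a half turn about z gives the same grasp; the last joint's range is limited). The gripper opens to 88 mm and grips with 3 to 60 N. Pads are 19 mm wide; open, the fingers measure 130 mm over their backs; the gripper's body (78 mm by 193 mm) begins 47 mm behind the grasp point.
Start: joints at [1.559, 0.359, 0.012, 0, -1.224, -0.288], TCP at [199.356, 644.866, 226.561] pointing down, gripper open.
Joint ranges: [-3.07, 3.07], [-1.43, 2.12], [-1.02, 1.25], [-3.03, 1.67], [-3.05, -0], [-3.03, 3.03]. Speed limits (rad/s): [2.39, 2.39, 3.01, 3.14, 3.14, 3.14].

INTERFACE

Orientations are given as a unit quaternion [x, y, z, w].
In Python, from plant import bot gives the robot as it stands. Calls block until the motion is done:
- bot.move_ptp(position, orientation): joint-space move of the TCP to a pose.
- bot.line_to(position, velocity=150, ori=None): straight line of the TCP; ori=None keeps the orientation; velocity is the mean speed in mm/s.
- bot.move_joints(angles): joint-space move.
- bot.move_gripper(opening, force=None): finger opening in mm; force is the grip in N (None keeps the last); returns when the fingers have stopped.
- bot.pause(seconds).
- bot.solve_ik(position, orientation): joint angles nearest the present ones, or None.
- bot.read_state(): the state.
- bot.camera(name): name is "scene" or "top" or "wrist"; returns the picture (400x640x3 uint8, red, green, blue); there is no depth.
- bot.get_calibration(name): a dict with "fx", "fy", "cx", "cy" (pixels), "view" (4x4, takes a point from world to camera coordinates); the wrist camera has in their place "T_tool_cam" (4x4, takes a point from camera to tool coordinates, whose origin is the TCP and whose axes are the flange's). Camera axes: x right, y up, looking along -z (the intrinsics and any distortion apply to the point x, -y, -z); pixel columns grow to the right and rows downward; lengths in mm; the calibration is good to about 2 mm. A picture is of the moment at which its call begins: read the wrist's pose just before it. get_calibration takes no time and is no camera call.
A pose or a line that the arm cannot do raises bot.Unreachable and nothing moves.
- bot.close_job(): hands the job in; it is judged then, once.
The state is a dict: "t": time; "joint_pos": joint angles; "qvel": joint speeds; "tau": joint torques, N m; "tcp_pos": TCP position; "eef_rot": TCP orientation; "contact_force": force on the tool from outside, world axes, zero at the start; "moment": the same for the moment, N m; "width": finger opening in mm; "finger_force": force on a finger pad.
Only numpy, scipy, OpenCV 4.12 (cv2) and the standard library are available. Lean on these libraries where they do the work, as an engineer would, in place of code of your own. Each camera call takes 0.05 s, during which the arm holds its last target. There are 200 camera calls.

## Working session

There is one attempt and no reset: what is moved stays moved. The work goes in short steps, each a Python script; the robot and the scene stay as the last script left them, time stands still between calls to the robot, and variables do not carry over. Pictures are saved under pics/ and viewed, at most 14 in all, crops included, and the job is handed in when it is done.

```bash
ls; mkdir -p pics; python3 - <<'E'
from plant import bot
import cv2,json
for n in ["scene","top"]:
    cv2.imwrite(f"pics/{n}0.png",bot.camera(n)[:,:,::-1])
    print(n,bot.get_calibration(n))
print(bot.get_calibration("wrist"))
print(bot.read_state())
E
```

```text
pics
scene {'fx': 485.66440054312136, 'fy': 485.66440054312136, 'cx': 317.1675598708357, 'cy': 204.5283920353717, 'view': array([[ 1.38750422e-01,  9.90050495e-01,  2.34166011e-02,
         5.22307043e+01],
       [-6.39261204e-01,  7.14797876e-02,  7.65660338e-01,
         2.94444115e+02],
       [ 7.56368583e-01, -1.21205020e-01,  6.42818723e-01,
        -1.79328998e+03],
       [ 0.00000000e+00,  0.00000000e+00,  0.00000000e+00,
         1.00000000e+00]])}
top {'fx': 465.95128020215634, 'fy': 465.95128020215634, 'cx': 321.2703404520527, 'cy': 204.40813179385657, 'view': array([[ 9.58178747e-02, -9.95375161e-01,  6.87196926e-03,
        -1.66196179e+02],
       [ 9.73630345e-01,  9.51560960e-02,  2.07338538e-01,
        -5.37704567e+02],
       [-2.07033541e-01, -1.31759803e-02,  9.78245116e-01,
        -1.20633141e+03],
       [ 0.00000000e+00,  0.00000000e+00,  0.00000000e+00,
         1.00000000e+00]])}
{'fx': 286.30729347899785, 'fy': 286.30729347899785, 'cx': 319.21838001856764, 'cy': 197.7795582173038, 'T_tool_cam': array([[-1.10834173e-04,  9.69252561e-01,  2.46067999e-01,
 
[... 269 characters left out ...]
0000e+00]])}
{'t': 0.1, 'joint_pos': array([ 1.55907142e+00,  3.59346196e-01,  1.11543518e-02, -3.11742917e-04,
       -1.22410733e+00, -2.88098406e-01]), 'qvel': array([ 0.00138815, -0.00265735,  0.00152322,  0.00079617,  0.00210785,
        0.00164879]), 'tau': array([-2.36485401e-03, -5.84164917e+01,  2.93753242e+01,  7.01558724e+00,
        1.01794774e-02, -6.20389278e-05]), 'tcp_pos': array([199.25890249, 644.4594592 , 225.69748247]), 'eef_rot': array([ 9.88776058e-01, -1.49403215e-01, -4.16538835e-05,  7.64449449e-04]), 'contact_force': array([-0.0062395 ,  0.2107213 , -0.25680711]), 'moment': array([0.00129384, 0.02182095, 0.02166079]), 'finger_force': 0.0, 'width': 87.55975500213742}
```

View pics/scene0.png

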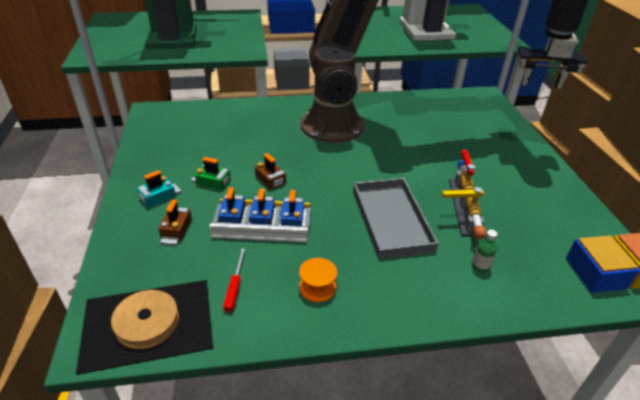

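View pics/top0.png

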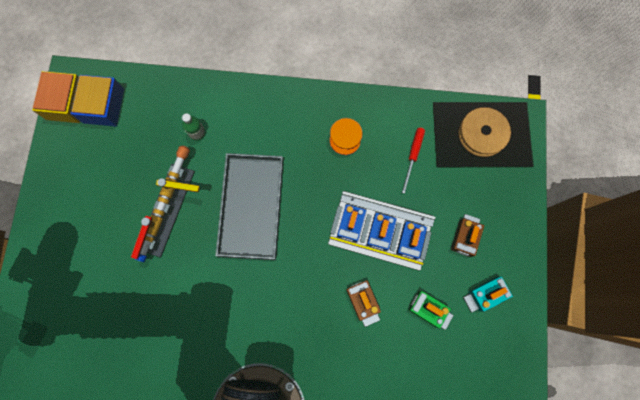

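The scene view shows three blue cassettes in the rack at about (262,210), the tray at (395,215) and the valves at (465,190). In the top view the rack is at (382,230) with its yellow lip towards the robot, and the tray is at (250,205). The red handle runs (147,222)→(138,258), so it is open. The yellow handle runs (162,183)→(197,187), so it is shut.

```bash
cat > h.py <<'E'
from plant import bot
import numpy as np, cv2
from scipy.spatial.transform import Rotation as R
def cam(name,save=None):
    s=bot.read_state(); c=bot.get_calibration(name); im=bot.camera(name)
    if name=="wrist":
        T=np.eye(4); T[:3,:3]=R.from_quat(s["eef_rot"]).as_matrix(); T[:3,3]=s["tcp_pos"]
        M=T@c["T_tool_cam"]
    else: M=np.linalg.inv(c["view"])
    if save: cv2.imwrite(save,im[:,:,::-1])
    return im,dict(K=(c["fx"],c["fy"],c["cx"],c["cy"]),M=M)
def plane(c,uv,z):
    uv=np.atleast_2d(np.asarray(uv,float)); fx,fy,cx,cy=c["K"]
    d=np.c_[(uv[:,0]-cx)/fx,-(uv[:,1]-cy)/fy,-np.ones(len(uv))]@c["M"][:3,:3].T
    o=c["M"][:3,3]; return o+d*((z-o[2])/d[:,2])[:,None]
def proj(c,P):
    P=np.atleast_2d(P); fx,fy,cx,cy=c["K"]; V=np.linalg.inv(c["M"])
    q=P@V[:3,:3].T+V[:3,3]; return np.c_[cx+fx*q[:,0]/-q[:,2],cy-fy*q[:,1]/-q[:,2]]
def mask(im,h0,h1,s0=120,v0=80):
    h=cv2.cvtColor(im,cv2.COLOR_RGB2HSV); m=(h[...,1]>=s0)&(h[...,2]>=v0)
    hh=h[...,0]; m&=((hh>=h0)&(hh<=h1)) if h0<=h1 else ((hh>=h0)|(hh<=h1))
    return m.astype(np.uint8)
def blobs(m,amin=15):
    cs=cv2.findContours(m,cv2.RETR_EXTERNAL,cv2.CHAIN_APPROX_NONE)[0]
    return sorted([c for c in cs if cv2.contourArea(c)>=amin],key=cv2.contourArea)[::-1]
def down(yaw,tilt=0):
    """tool down, tool y axis at world angle yaw+90deg (tool x at yaw), tilt about tool y"""
    return R.from_euler('z',yaw)*R.from_euler('x',np.pi)*R.from_euler('y',tilt)
E
python3 - <<'E'
from h import *
im,c=cam("top")
def box(b): 
    r=cv2.minAreaRect(b); return np.round(r[0],1),np.round(r[1],1),np.round(cv2.boxPoints(r),0).tolist()
for n,m,z in [("red",mask(im,172,4),104),("yel",mask(im,24,32),104),("org",mask(im,8,18,150,120),110)]:
    for b in blobs(m,12):
        p=cv2.minAreaRect(b); w=plane(c,cv2.boxPoints(p),z)
        print(n,cv2.contourArea(b),np.round(p[0]),np.round(plane(c,p[0],z)[0]),np.round(w[:,:2]).tolist())
h=cv2.cvtColor(im,cv2.COLOR_RGB2HSV); m=((h[...,1]<60)&(h[...,2]>70)).astype(np.uint8)
m[:150]=0;m[265:]=0;m[:,:210]=0;m[:,290:]=0
m=cv2.morphologyEx(m,cv2.MORPH_CLOSE,np.ones((7,7)))
b=blobs(m)[0]; print("tray",np.round(plane(c,cv2.boxPoints(cv2.minAreaRect(b)),35)).tolist(),plane(c,cv2.minAreaRect(b)[0],35), h[205,250])
E
```

```text
red 205.0 [416. 144.] [ 732. -352.  104.] [[689.0, -332.0], [780.0, -353.0], [776.0, -373.0], [684.0, -352.0]]
red 172.5 [140. 241.] [401. 339. 104.] [[359.0, 354.0], [447.0, 340.0], [444.0, 324.0], [355.0, 339.0]]
yel 277.5 [54. 97.] [768. 641. 104.] [[696.0, 686.0], [833.0, 714.0], [842.0, 595.0], [705.0, 570.0]]
yel 199.5 [181. 186.] [555. 256. 104.] [[548.0, 302.0], [567.0, 302.0], [563.0, 211.0], [543.0, 211.0]]
yel 143.5 [376. 250.] [ 436. -265.  104.] [[455.0, -144.0], [462.0, -145.0], [418.0, -385.0], [411.0, -384.0]]
yel 45.0 [534.  96.] [ 902. -668.  104.] [[906.0, -651.0], [909.0, -684.0], [898.0, -684.0], [894.0, -651.0]]
org 1090.0 [53. 91.] [783. 645. 110.] [[731.0, 687.0], [848.0, 688.0], [836.0, 601.0], [719.0, 602.0]]
org 897.0 [346. 136.] [ 733. -161.  110.] [[780.0, -115.0], [788.0, -198.0], [687.0, -206.0], [678.0, -124.0]]
org 763.0 [581. 272.] [ 430. -785.  110.] [[295.0, -747.0], [573.0, -786.0], [572.0, -826.0], [294.0, -784.0]]
org 193.0 [369. 302.] [ 305. -256.  110.] [[327.0, -227.0], [341.0, -258.0], [284.0, -284.0], [270.0, -254.0]]
org 97.5 [475. 234.] [
[... 408 characters left out ...]
]]
org 75.0 [498. 293.] [ 358. -576.  110.] [[353.0, -555.0], [374.0, -592.0], [363.0, -598.0], [341.0, -561.0]]
org 69.0 [384. 228.] [ 494. -280.  110.] [[474.0, -269.0], [517.0, -277.0], [514.0, -291.0], [472.0, -282.0]]
org 68.5 [415. 237.] [ 479. -362.  110.] [[458.0, -352.0], [501.0, -360.0], [499.0, -373.0], [456.0, -365.0]]
org 60.0 [462. 234.] [ 499. -481.  110.] [[479.0, -469.0], [522.0, -480.0], [519.0, -493.0], [476.0, -482.0]]
org 59.0 [352. 219.] [ 510. -198.  110.] [[489.0, -188.0], [532.0, -196.0], [530.0, -208.0], [487.0, -200.0]]
tray [[387.0, 156.0, 35.0], [681.0, 176.0, 35.0], [684.0, 8.0, 35.0], [390.0, -4.0, 35.0]] [[531.96235885  83.7220734   35.        ]] [ 93  21 135]
```

```bash
python3 - <<'E'
from h import *
def ik(p,r):
    q=bot.solve_ik(list(p),r.as_quat().tolist()); return None if q is None else np.round(q,2).tolist()
for n,p,y in [("red open",(384,344,80),-.2),("red shut",(439,261,80),1.37),("bl shut",(544,239,80),-1.77),("bl open",(627,294,80),-.2),("bl shut2",(544,239,80),1.37),("bl open2",(627,294,80),2.94),
 ("cas",(495,-280,80),-.187),("tray",(535,85,80),1.63),("tray",(625,85,80),1.63),("tray-",(535,85,80),-1.51),("tray-",(445,85,80),-1.51)]:
    print(n,ik(p,down(y)))
for t in (-.33,.33):
    r=down(-.187,t); print(t,r.apply([0,0,1]),ik((450,-280,120),r),ik((495,-200,120),r))
def look(p,y,f):
    bot.move_ptp(list(p),down(y).as_quat().tolist()); cam("wrist",f)
look((500,310,260),-.3,"pics/w_valve.png")
look((535,85,300),-.3,"pics/w_tray.png")
look((500,-280,260),-.187,"pics/w_rack.png")
print(bot.read_state()["t"],bot.read_state()["joint_pos"])
E
python3 -c "
import cv2,numpy as np
cv2.imwrite('pics/m.png',cv2.resize(np.vstack([cv2.imread('pics/w_%s.png'%n) for n in('valve','rack')]),(480,600)))"
```

```text
red open [1.11, 0.25, -0.53, 0.0, -0.8, 0.26]
red shut [0.92, 0.24, -0.54, 0.0, -0.79, 2.02]
bl shut [0.74, 0.36, -0.35, 0.0, -0.86, -0.94]
bl open [0.72, 0.5, -0.12, 0.0, -0.95, 0.65]
bl shut2 [0.74, 0.36, -0.35, 0.0, -0.86, 2.2]
bl open2 [0.72, 0.5, -0.12, -0.0, -0.95, -2.49]
cas [-0.17, 0.32, -0.41, 0.0, -0.84, 1.55]
tray [0.52, 0.29, -0.47, 0.0, -0.81, 2.68]
tray [0.44, 0.41, -0.27, 0.0, -0.89, 2.76]
tray- [0.52, 0.29, -0.47, 0.0, -0.81, -0.46]
tray- [0.63, 0.15, -0.66, 0.0, -0.76, -0.57]
-0.33 [-0.31839379  0.0602435  -0.94604234] [-0.19, 0.41, -0.21, -0.0, -1.27, 1.57] [-0.05, 0.43, -0.18, -0.05, -1.3, 1.45]
0.33 [ 0.31839379 -0.0602435  -0.94604234] [-0.19, 0.06, -0.7, 0.0, -0.47, 1.57] [0.03, 0.06, -0.78, 0.17, -0.42, 1.2]
4.2583 [-1.67260158e-01  1.71205567e-01 -1.66014192e-01 -6.26821886e-05
 -1.23324133e+00  1.55239525e+00]
```

View pics/m.png

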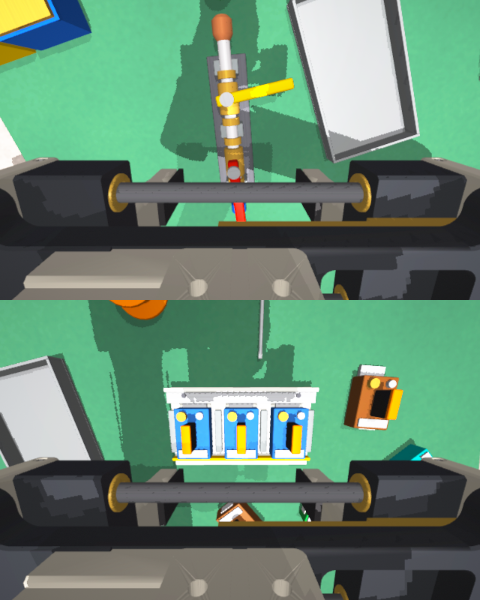

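The wrist pictures show the yellow handle shut, tilted a little, with its pivot cap near (302,132). The red handle is half hidden by the gripper. The rack is clear, with three fins. Next I'll measure the rack and tray, and look at the valves again from further back.

```bash
cat >> h.py <<'E'
def fit(c,b,z):
    """PCA-free: minAreaRect of the contour in world on plane z -> centre, long dir, sizes"""
    P=plane(c,b[:,0,:]+0.0,z)[:,:2].astype(np.float32)
    r=cv2.minAreaRect(P); q=cv2.boxPoints(r); e=[q[1]-q[0],q[2]-q[1]]
    e.sort(key=np.linalg.norm); return np.array(r[0]),e[1]/np.linalg.norm(e[1]),np.linalg.norm(e[1]),np.linalg.norm(e[0])
E
python3 - <<'E'
from h import *
im,c=cam("wrist")
for n,m,z in [("fin",mask(im,8,24,150,150),97),("lip",mask(im,24,34,120,100),28)]:
    for b in blobs(m,80):
        o,d,l,w=fit(c,b,z); print(n,cv2.contourArea(b),cv2.boundingRect(b),np.round(o,1),np.round(d,3),round(l,1),round(w,1))
bot.move_ptp([420,330,270],down(-.2).as_quat().tolist())
im,c=cam("wrist","pics/w_valve2.png")
for n,m,z in [("red",mask(im,172,5,140,80),104),("yel",mask(im,22,34,120,100),104)]:
    for b in blobs(m,80):
        o,d,l,w=fit(c,b,z); print(n,cv2.contourArea(b),cv2.boundingRect(b),np.round(o,1),np.round(d,3),round(l,1),round(w,1))
E
```

```text
fin 2878.5 (472, 101, 66, 72) [ 514.2 -489.6] [ 0.967 -0.254] 75.2 60.3
fin 1139.5 (147, 0, 76, 26) [ 696.6 -180.4] [0.185 0.983] 73.9 22.0
fin 195.5 (289, 272, 50, 25) [ 377.3 -247.7] [0.161 0.987] 62.0 32.8
fin 88.5 (488, 243, 7, 37) [ 367.7 -468.5] [ 0.998 -0.067] 48.6 7.0
lip 343.0 (317, 169, 11, 36) [ 483.  -279.3] [ 0.982 -0.187] 49.8 14.1
lip 337.5 (390, 168, 13, 37) [ 464.7 -380.1] [ 0.984 -0.176] 51.3 14.8
lip 323.0 (242, 169, 12, 36) [ 502.1 -177.4] [ 0.983 -0.184] 49.8 14.8
lip 320.5 (518, 121, 19, 37) [ 496.1 -560.3] [ 0.969 -0.249] 48.1 13.2
lip 217.5 (230, 208, 184, 7) [ 448.5 -272. ] [0.185 0.983] 260.9 8.9
lip 106.0 (494, 105, 13, 13) [ 539.4 -526.1] [0.185 0.983] 15.5 15.0
lip 99.5 (236, 150, 12, 12) [ 545.7 -179.8] [0.185 0.983] 15.2 14.8
lip 99.0 (372, 149, 12, 12) [ 512.9 -361.3] [ 0.99 -0.14] 15.0 14.9
lip 98.0 (304, 149, 12, 13) [ 530.  -270.7] [ 0.561 -0.828] 15.3 15.2
red 803.0 (303, 165, 15, 71) [402.5 343.6] [ 0.986 -0.166] 85.3 15.1
yel 1512.0 (314, 29, 90, 32) [556.2 261.9] [0.065 0.998] 92.9 18.1
yel 101.0 (294, 44, 16, 19) [558.6 322.8] [0.925 0.38 ] 20.1 10.9
```

View pics/w_valve2.png

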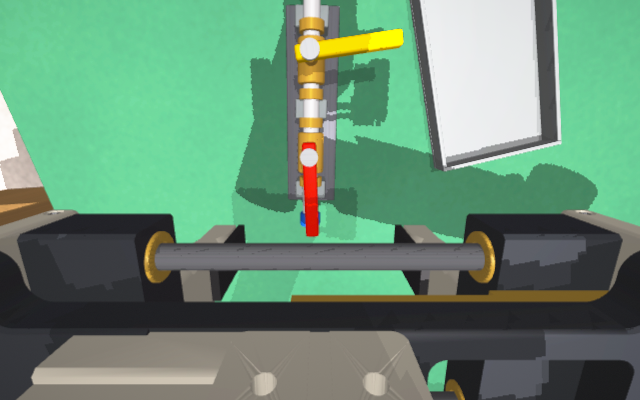

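```bash
python3 - <<'E'
from h import *
im,c=cam("wrist")
h=cv2.cvtColor(im,cv2.COLOR_RGB2HSV)
g=cv2.cvtColor(im,cv2.COLOR_RGB2GRAY)
for (u,v) in [(310,48),(309,157)]:
    m=((h[...,1]<50)&(h[...,2]>150)).astype(np.uint8); k=np.zeros_like(m); cv2.circle(k,(u,v),11,1,-1)
    b=blobs(m&k,20)[0]; o=cv2.minEnclosingCircle(b); print(o, plane(c,o[0],104),plane(c,o[0],108))
m=mask(im,172,5,140,80); b=blobs(m,80)[0]; print(plane(c,[(312,236)],104),plane(c,[(403,37)],104))
E
```

```text
((309.0, 48.30952453613281), 10.737245559692383) [[562.4059375  311.60059961 104.        ]] [[561.45205802 311.66359369 108.        ]]
((308.61322021484375, 157.0660400390625), 8.885273933410645) [[453.24902607 335.3089837  104.        ]] [[453.64217147 335.07941011 108.        ]]
[[359.49072088 351.13578996 104.        ]] [[553.51007868 215.23786938 104.        ]]
```

```bash
cat >> h.py <<'E'
SP=np.array([453.5,335.2]); BP=np.array([562.,311.6]); PY=-0.214
def q(r): return r.as_quat().tolist()
def turn(P,s,y0,y1,rad=68,zt=78):
    """straddle the handle, tool x yaw y; handle direction = s*tool x; turn to y1, on until the stop is felt"""
    pos=lambda y,z:[*(P+s*rad*np.array([np.cos(y),np.sin(y)])),z]
    bot.move_gripper(34); bot.move_ptp(pos(y0,175),q(down(y0))); bot.line_to(pos(y0,zt),120)
    f0=bot.read_state()["contact_force"]
    print("down",np.round(f0,1)); bot.move_gripper(19)
    sg=np.sign(y1-y0); f0=bot.read_state()["contact_force"]
    for y in np.r_[np.arange(y0,y1,sg*.13)[1:],y1+sg*np.arange(-.03,.13,.02)]:
        bot.line_to(pos(y,zt),80,q(down(y)))
        f=bot.read_state()["contact_force"]-f0; t=s*(-np.sin(y)*f[0]+np.cos(y)*f[1])
        if (y-y1)*sg>-.05 and abs(t)>18: break
    print("end yaw",round(y,3),"goal",round(y1,3),"tangential",round(t,1))
    bot.move_gripper(34); bot.line_to(pos(y,175),150)
E
python3 - <<'E'
from h import *
turn(SP,-1,-.166,PY+np.pi/2)
bot.move_ptp([420,330,270],q(down(-.2)))
im,c=cam("wrist","pics/v3.png")
for n,m in [("red",mask(im,172,5,140,80)),("yel",mask(im,22,34,120,100))]:
    for b in blobs(m,200):
        o,d,l,w=fit(c,b,104); print(n,np.round(o,1),np.round(d,3),np.arctan2(*d[::-1])-PY,round(l,1),round(w,1))
print(bot.read_state()["t"])
E
```

```text
down [ 0.5 -0.7  0.4]
end yaw 1.427 goal 1.357 tangential -23.7
red [443.  284.8] [0.22  0.976] 1.5631582 89.4 16.3
yel [556.3 263.2] [0.065 0.998] 1.7197496 95.2 18.0
17.15
```

```bash
python3 - <<'E'
from h import *
turn(BP,1,-1.663,PY)
bot.move_ptp([420,330,270],q(down(-.2)))
im,c=cam("wrist","pics/v4.png")
for n,m in [("red",mask(im,172,5,140,80)),("yel",mask(im,22,34,120,100))]:
    for b in blobs(m,200):
        o,d,l,w=fit(c,b,104); print(n,np.round(o,1),np.round(d,3),np.arctan2(*d[::-1])-PY,round(l,1),round(w,1))
bot.move_ptp([500,-280,260],q(down(-.187)))
im,c=cam("wrist","pics/rack.png")
for n,m,z in [("fin",mask(im,18,34,120,100),97),("lip",mask(im,24,34,120,100),28)]:
    for b in blobs(m,150):
        o,d,l,w=fit(c,b,z); print(n,cv2.boundingRect(b),np.round(o,1),np.round(d,3),round(l,1),round(w,1))
print(bot.read_state()["t"])
E
```

```text
down [ 0.9  0.5 -0.2]
end yaw -0.124 goal -0.214 tangential -19.4
red [443.3 284.4] [0.199 0.98 ] 1.5848429 88.1 16.8
yel [587.  306.1] [ 0.98 -0.2 ] 0.013145745 35.9 16.3
fin (186, 291, 333, 10) [ 351.8 -293.4] [0.185 0.983] 422.6 12.9
fin (517, 118, 20, 42) [ 508.4 -512.3] [ 0.969 -0.246] 44.3 13.3
fin (229, 208, 185, 7) [ 469.  -275.1] [0.185 0.983] 215.8 7.3
fin (241, 168, 14, 37) [ 513.6 -197.9] [ 0.983 -0.182] 42.2 13.3
fin (316, 168, 12, 37) [ 498.  -281.1] [ 0.982 -0.188] 42.1 12.6
fin (389, 168, 13, 37) [ 482.3 -364. ] [ 0.985 -0.173] 42.3 13.0
fin (382, 232, 15, 51) [ 395.1 -346.5] [ 0.997 -0.076] 67.1 15.8
fin (243, 232, 14, 51) [ 427.3 -176.9] [ 0.944 -0.331] 67.3 14.3
fin (490, 104, 17, 14) [ 544.5 -482.9] [0.185 0.983] 17.2 13.4
lip (316, 168, 11, 37) [ 483.6 -278.3] [ 0.984 -0.179] 51.2 13.9
lip (390, 168, 12, 37) [ 464.5 -379.9] [ 0.984 -0.181] 51.2 14.5
lip (241, 169, 13, 36) [ 502.  -177.4] [ 0.983 -0.182] 49.8 14.7
lip (518, 120, 18, 38) [ 496.1 -560.4] [ 0.967 -0.256] 48.8 13.4
lip (229, 208, 185, 7) [ 448.3 -271.7] [0.185 0.983] 262.1 8.9
29.3583
```

View pics/v4.png

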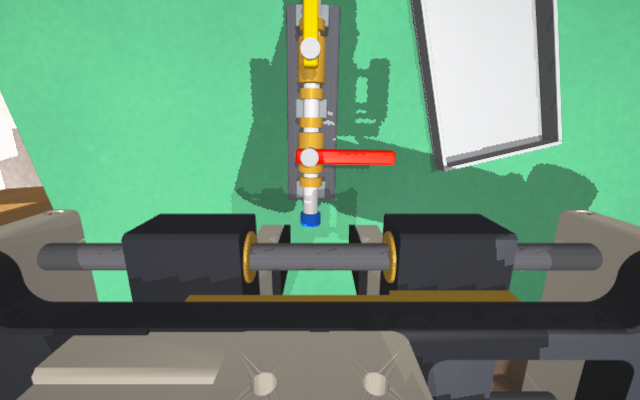

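Both valves are set: red crosswise, yellow in line. The fins measure 42x13 mm at 85 mm spacing, which matches the listing. Now the first cassette, stopping after the lift to check.

```bash
cat >> h.py <<'E'
RY=-0.186; X=np.array([np.cos(RY),np.sin(RY),0])
def extract(fx,fy):
    g=np.array([fx,fy,56.]); y0=down(RY)
    bot.move_gripper(44); bot.move_ptp([fx,fy,170],q(y0)); bot.line_to(g.tolist(),120)
    s=bot.read_state(); print("at fin F",np.round(s["contact_force"],1))
    bot.move_gripper(5,50); s=bot.read_state(); print("width",round(s["width"],1),"ff",round(s["finger_force"],1))
    piv=g+65*X; piv[2]=10
    for a in np.linspace(.05,.31,6):
        t=R.from_rotvec(a*np.array([-X[1],X[0],0])); # about rack y: front (-x) up
        assert t.apply(-X)[2]>0
        bot.line_to((piv+t.apply(g-piv)+[0,0,1.5*a/.31]).tolist(),50,q(t*y0))
    s=bot.read_state(); print("tilted F",np.round(s["contact_force"],1))
    p=np.array(s["tcp_pos"]); p=piv+t.apply(g-piv)+[0,0,1.5]
    bot.line_to((p-20*X).tolist(),60); bot.line_to((p-38*X).tolist(),80)
    s=bot.read_state(); print("drawn F",np.round(s["contact_force"],1))
    bot.line_to((p-38*X+[0,0,40]).tolist(),100)
    bot.line_to([*(p-38*X)[:2],210],150,q(y0))
    s=bot.read_state(); print("lifted F",np.round(s["contact_force"],1),"width",round(s["width"],1),"t",s["t"])
def tray():
    im,c=cam("top"); h=cv2.cvtColor(im,cv2.COLOR_RGB2HSV); m=((h[...,1]<60)&(h[...,2]>70)).astype(np.uint8)
    m[:125]=0;m[290:]=0;m[:,:203]=0;m[:,314:]=0
    b=blobs(cv2.morphologyEx(m,cv2.MORPH_CLOSE,np.ones((7,7))))[0]
    o,d,l,w=fit(c,b,35); d=d*np.sign(d[0]); yaw=np.arctan2(d[1],d[0])
    print("tray",np.round(o,1),round(yaw,3),round(l,1),round(w,1)); return o,yaw,l,w
E
python3 - <<'E'
from h import *
tray()
extract(482.3,-364.0)
tray()
cam("scene","pics/s1.png")
E
```

```text
tray [537.1  97.4] 0.036 290.4 132.2
at fin F [-0.1  0.2  0.3]
width 13.8 ff 50.0
tilted F [ 0.3 -0.1 -5.1]
drawn F [ 0.6  0.7 -4.9]
lifted F [ 0.5  0.  -5.2] width 13.9 t 35.8333
tray [522.6  52.3] 0.04 291.1 161.5
```

View pics/s1.png

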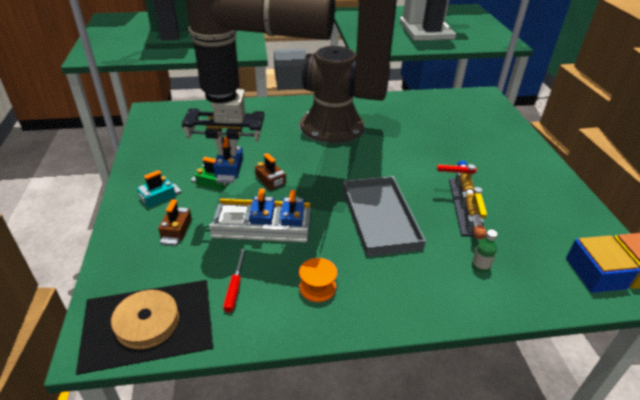

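The cassette is out and hangs level in the gripper. The tray was knocked aside, and its size reading is good again. Now placing the first cassette.

```bash
cat >> h.py <<'E'
def place(o,yaw,tx,ty=10):
    c,s=np.cos(yaw),np.sin(yaw); p=[o[0]+c*tx-s*ty,o[1]+s*tx+c*ty]; r=down(yaw-np.pi/2)
    bot.move_ptp([*p,215],q(r)); bot.line_to([*p,75],150); bot.line_to([*p,52],40)
    s=bot.read_state(); print("placed F",np.round(s["contact_force"],1),"at",np.round(p,1))
    bot.move_gripper(40); bot.line_to([*p,215],150)
E
python3 - <<'E'
from h import *
o,yaw,l,w=tray(); assert abs(l-290)<6 and abs(w-160)<6
place(o,yaw,90)
extract(498.,-281.1)
o,yaw,l,w=tray(); assert abs(l-290)<6 and abs(w-160)<6
place(o,yaw,0)
bot.move_ptp([513.6,-197.9,215],q(down(RY)))
o,yaw,l,w=tray(); cam("top","pics/t2.png"); print(bot.read_state()["t"])
E
```

```text
tray [522.6  52.4] 0.041 291.1 161.6
placed F [ 0.2  0.1 -4.5] at [612.1  66. ]
at fin F [ 1.  -0.8  0.5]
width 13.6 ff 50.0
tilted F [-0.5  0.2 -4.2]
drawn F [-0.1  0.  -4. ]
lifted F [ 0.4  0.6 -5.5] width 13.8 t 48.9583
tray [607.1  64.8] -0.438 387.9 179.9Traceback (most recent call last):
  File "<stdin>", line 5, in <module>
AssertionError
```

```bash
python3 - <<'E'
from h import *
bot.move_ptp([445,-357,215],q(down(RY)))
o,yaw,l,w=tray(); cam("top","pics/t2.png"); print(bot.read_state()["t"])
if abs(l-290)<6 and abs(w-160)<6: place(o,yaw,0)
E
```

```text
tray [522.3  52.6] 0.037 291.1 162.2
49.55
placed F [ 0.3 -0.6 -3.9] at [521.9  62.6]
```

View pics/t2.png

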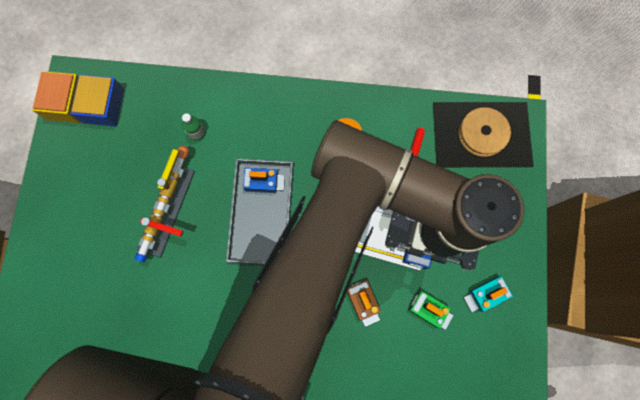

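The first cassette stands in the far end of the tray at (262,180), and the tray is fully visible from this pose. Now the third.

```bash
python3 - <<'E'
from h import *
extract(513.6,-197.9)
bot.move_ptp([445,-357,215],q(down(RY)))
o,yaw,l,w=tray()
if abs(l-290)<6 and abs(w-160)<6:
    place(o,yaw,-90)
    bot.move_ptp([445,-357,215],q(down(RY))); o,yaw,l,w=tray()
    im,c=cam("scene","pics/s3.png"); im,c=cam("top","pics/t3.png"); 
    cv2.imwrite("pics/both.png",np.vstack([cv2.imread("pics/t3.png")[120:300,150:480],cv2.imread("pics/s3.png")[130:310,180:510]]))
print(bot.read_state()["t"])
E
```

```text
at fin F [-0.7  0.2  0.6]
width 13.9 ff 50.0
tilted F [-0.2  0.  -5.1]
drawn F [ 0.8 -1.5 -4.3]
lifted F [-0.2 -0.4 -5.4] width 13.9 t 62.525
tray [522.5  52.4] 0.038 291.3 161.7
placed F [ 0.4 -0.8 -4.6] at [432.2  58.9]
tray [522.5  52.3] 0.04 291.0 161.5
71.0833
```

View pics/both.png

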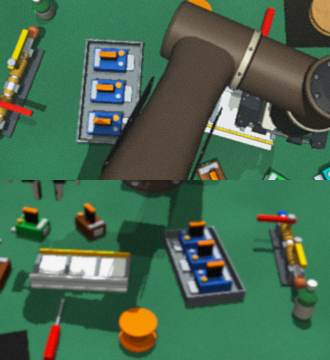

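All three stand upright in the tray. Now shut the bleed, then open the supply.

```bash
python3 - <<'E'
from h import *
def chk(f):
    bot.move_ptp([420,330,270],q(down(-.2)))
    im,c=cam("wrist",f); r={}
    for n,m in [("red",mask(im,172,5,140,80)),("yel",mask(im,22,34,120,100))]:
        for b in blobs(m,200)[:1]:
            o,d,l,w=fit(c,b,104); a=(np.arctan2(*d[::-1])-PY)%np.pi; r[n]=a; print(n,np.round(o,1),round(a,3),round(l,1),round(w,1))
    return r
turn(BP,1,PY,PY-np.pi/2)
r=chk("pics/v5.png")
if abs(r["yel"]-np.pi/2)<.06 and abs(r["red"]-np.pi/2)<.06:
    turn(SP,-1,PY+np.pi/2,PY); chk("pics/v6.png"); cam("scene","pics/s6.png")
    cv2.imwrite("pics/b6.png",np.vstack([cv2.imread("pics/v6.png")[:250,100:600],cv2.imread("pics/s6.png")[100:350,100:600]]))
print(bot.read_state()["t"])
E
```

```text
down [ 0.8 -0.4  1.1]
end yaw -1.875 goal -1.785 tangential 22.9
red [442.9 284. ] 1.564 88.2 16.2
yel [548.9 263.4] 1.567 93.5 18.1
down [0.3 0.1 1.1]
end yaw -0.324 goal -0.214 tangential 20.2
red [402.7 346.5] 0.009 84.8 15.2
yel [548.9 263.5] 1.566 93.8 17.7
93.675
```

View pics/b6.png

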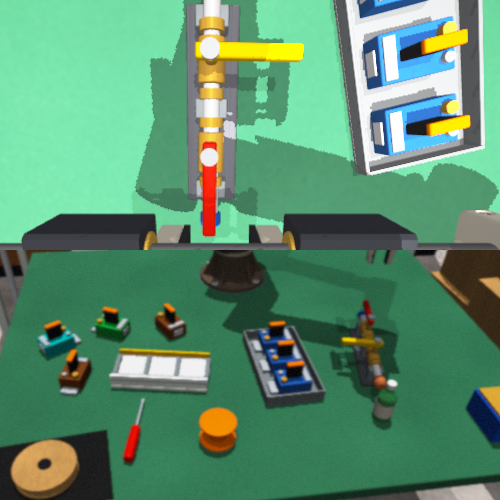

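The red handle is in line, the yellow is crosswise, and the three cassettes stand in the tray with the bystanders untouched. Handing in.

```bash
python3 -c "
from plant import bot
print(bot.close_job())"
```

```text
the job is handed in; nothing more can be done
None
```

The job is handed in, with no verdict returned: all three cassettes stand upright in the tray, the bleed is shut, the supply is fully open again, and the bystanders were left alone.

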